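# Stack the sample boxes beside the riser, largest first

## Robot

A 7-joint arm with a two-finger parallel gripper is mounted at the origin on the work surface. World frame = base frame: x ahead of the robot, y to its left, z up, the work surface at z = 0. Lengths are in m, angles in rad, forces in N, time in s.
With the tool pointing down it reaches from about 0.4 to 0.9 m from the base axis. Payload 5.6 kg.
Tool frame: the origin (TCP) lies midway between the tips of the shut fingers; the grasp point (between the pads) lies 19 mm behind it; y points along the fingers, z is the direction in which the jaws open and shut, and the axes are right-handed (so a half turn about y gives the same grasp; the last joint's range is limited). The gripper opens to 92 mm and grips with 3 to 60 N. Pads are 20 mm wide; open, the fingers measure 128 mm over their backs; the gripper's body (75 mm by 189 mm) begins 69 mm behind the grasp point.
Start: joints at [1.193, 0.468, -0.012, 1.603, 0.006, 1.071, -0.056], TCP at [0.214, -0.614, 0.215] pointing down, gripper open.
Joint ranges: [-2.53, 2.53], [-0.31, 2.02], [-1.57, 1.55], [0.28, 2.44], [-1.29, 4.43], [0.15, 1.84], [-2.92, 2.92]. Speed limits (rad/s): [2.57, 2.57, 3.14, 3.14, 3.14, 3.14, 3.14].

## Interface

Orientations are given as a 3x3 rotation matrix whose columns are the frame's x, y, z axes.
In Python, from station import env, effector, solver, viewer, workorder, search_frame, tip_of gives the robot as it stands. Calls block until the motion is done:
- env.reach(position, orientation): joint-space move of the TCP to a pose.
- env.movel(position, frame=None, rate=0.15): straight line of the TCP; frame=None keeps the orientation; rate is the mean speed in m/s.
- env.goto_joints(angles): joint-space move.
- effector.release() and effector.grasp(squeeze=None): open the fingers fully, or close them until they stop; squeeze is the grip in N (None keeps the last).
- env.pause(seconds).
- solver.inverse_kinematics(position, orientation): joint angles nearest the present ones, or None.
- env.sense(): the state.
- viewer.read_camera(name): name is "scene" or "side" or "wrist"; returns (picture, depth): 384x512x3 uint8, red, green, blue; 384x512 float32, m along the optical axis (not along the pixel's ray), 0 where there is no reading.
- viewer.camera_info(name): a dict with "intrinsics" (3x3 intrinsics, pixels), "eye" and "rotation" of the camera in the world; the wrist camera has in their place "T_tool_cam" (4x4, takes a point from camera to tool coordinates, whose origin is the TCP and whose axes are the tool frame's). Camera axes: x right, y up, looking along -z (the intrinsics and any distortion apply to the point x, -y, -z); pixel columns grow to the right and rows downward; lengths in m; the calibration is good to about 2 mm. A picture is of the moment at which its call begins: read the wrist's pose just before it. camera_info takes no time and is no camera call.
A pose or a line that the arm cannot do raises env.PlanningError and nothing moves.
- workorder.finish_job(): hands the job in, once; it reports no verdict.
Trained networks look in the newest picture that a camera, given by its name, has taken for a name from the list of things; names that differ only in an ending like _2 or _b are one class to them, and where a whole thing is asked for, a point or a joint stands for the part that bears it (a point fixed in the world has none). Each returns a list of dicts, best first, with "score" (0 to 1); they miss things now and then, are a little off and sometimes report something else, mostly with a low value. They report only what shows in the picture. A call takes as long as a camera call. They do not tell look-alikes from the thing itself.
- search_frame(camera, name): "at" ([x, y, z] in m, in world coordinates, good to about 4 mm: the middle of the surface that is visible of it).
- tip_of(camera, name): "at" ([x, y, z] in m, in world coordinates, good to about 4 mm: a listed point, or the origin of a listed thing).
The state is a dict: "t": time; "joint_positions": joint angles; "joint_velocities": joint speeds; "tau": joint torques, N m; "ee_pos": TCP position; "tcp_rot": TCP orientation; "wrist_force": force on the tool from outside, world axes, zero at the start; "moment": the same for the moment, N m; "gripper_width": finger opening in m.
Only numpy, scipy, OpenCV 4.12 (cv2) and the standard library are available. Lean on these libraries where they do the work, as an engineer would, in place of code of your own. Each camera call takes 0.05 s, during which the arm holds its last target. There are 200 camera calls.

## Task

Stack the three sample boxes, largest first. Push the large green box along the bench until it stands flush against the riser's side wall, then slide the blue box off the riser onto its lid, and then gently set the small red-lidded box on the blue one; each box must rest flat with nothing overhanging the box below, and the green box must stay against the riser. Leave the tube rack and the jar where they are.

Things in the scene. Friction and masses are not known exactly. Their poses are not given: they have to be found in the camera images.
- riser: low grey bench riser fixed to the bench, 320 mm long (its x, roughly away from the robot) by 200 mm deep (its y, roughly to the robot's left) by 62 mm high, flat smooth top, no rim. Origin at the centre of its underside. Its right-hand face, at y = -100 mm in its own frame, is a flat upright wall facing the large box.
- large: large green sample box, 150 mm (its x) by 130 mm (its y) by 60 mm high, flat lid, about 0.8 kg, loose on the bench to the right of the riser; too wide to grasp. Its x axis starts within 25 degrees of the riser's x. Origin at the centre of its underside. Standing flush against the riser its origin is at y = -165 mm in the riser's frame, and its lid is 2 mm lower than the riser's top.
- middle: middle-sized blue sample box, 110 mm (its x) by 100 mm (its y) by 40 mm high, flat lid, about 0.35 kg, loose on top of the riser; too wide to grasp, slides easily. Its x axis starts within 18 degrees of the riser's x; it may stand farther along or less far along the riser's length than the large box does. Origin at the centre of its underside.
- small_mid (a point): centre (half-way up) of the small sample box, white with a red lid and a white label, 76 mm (its x) by 54 mm (its y) by 45 mm high, about 0.15 kg, loose on the bench; axes as the box. It can be gripped across its 54 mm sides.
- rack: bystander: blue rack of capped tubes, 120 by 64 mm, 90 mm high, loose on the bench. Origin at the centre of its underside.
- jar: bystander: brown glass jar with a black cap, 70 mm across, 100 mm high, loose on the bench. Origin at the centre of its underside.
- middle_corner0 (a point): corner of the middle box's underside at (-55, -50, 0) mm in that box's own frame, axes as the box
- middle_corner1 (a point): corner of the middle box's underside at (-55, +50, 0) mm in that box's own frame, axes as the box
- middle_corner2 (a point): corner of the middle box's underside at (+55, -50, 0) mm in that box's own frame, axes as the box
- middle_corner3 (a point): corner of the middle box's underside at (+55, +50, 0) mm in that box's own frame, axes as the box
- small_corner0 (a point): corner of the small box's underside at (-38, -27, 0) mm in that box's own frame, axes as the box
- small_corner1 (a point): corner of the small box's underside at (-38, +27, 0) mm in that box's own frame, axes as the box
- small_corner2 (a point): corner of the small box's underside at (+38, -27, 0) mm in that box's own frame, axes as the box
- small_corner3 (a point): corner of the small box's underside at (+38, +27, 0) mm in that box's own frame, axes as the box
Things that resemble listed ones, but are neither listed nor needed, are in the scene too. Leave any orange look-alike of the middle alone.

How it is judged:
By the outcome, as a careful person would: the job done as asked, in the order asked, and still so for the second after the job is handed in, with the robot touching nothing.
It also fails if it takes over 72 s, if anything falls off the work surface, if the arm or the gripper's body presses on something with over 40 N, if the wrist force passes 120 N, or if a joint passes its speed limit or range.

## Working session

There is one attempt and no reset: what is moved stays moved. The work goes in short steps, each a Python script; the robot and the scene stay as the last script left them, time stands still between calls to the robot, and variables do not carry over. Pictures are saved under pics/ and viewed, about 8 in all and at most 12, crops included, and the job is handed in when it is done.

```bash
ls; mkdir -p pics; python3 - <<'E'
from station import env, effector, solver, viewer, workorder, search_frame, tip_of
import cv2, numpy as np
s=env.sense(); print(s['t'],s['ee_pos'],s['tcp_rot'],s['gripper_width'],s['wrist_force'])
ims=[]
for c in ['scene','side']:
    p,d=viewer.read_camera(c); cv2.imwrite(f'pics/{c}0.png',p[:,:,::-1]); np.save(f'pics/{c}0.npy',d)
    i=viewer.camera_info(c); print(c,i['eye'],np.round(i['rotation'],3).tolist(),np.round(i['intrinsics'],1).tolist(),[k for k in i])
    for n in ['riser','large','middle','small_mid','rack','jar']:
        print(n,'T',[(np.round(r['at'],3).tolist(),round(r['score'],2)) for r in tip_of(c,n)][:4],'S',[(np.round(r['at'],3).tolist(),round(r['score'],2)) for r in search_frame(c,n)][:4])
E
```

```text
pics
0.0 [ 0.21334956 -0.61335629  0.21361666] [[-9.44488261e-01 -6.96136231e-04  3.28544426e-01]
 [-3.28545146e-01  1.67766371e-03 -9.44486777e-01]
 [ 1.06304406e-04 -9.99998350e-01 -1.81324586e-03]] 0.09200911024740212 [ 0.48315086 -0.51758585 -0.88902222]
scene [ 1.11899232 -0.46787013  1.25892883] [[0.653, -0.622, 0.433], [0.758, 0.544, -0.361], [-0.011, 0.564, 0.826]] [[362.4, 0.0, 257.1], [0.0, 362.4, 187.9], [0.0, 0.0, 1.0]] ['intrinsics', 'eye', 'rotation']
riser T [([0.563, 0.294, 0.001], 0.83)] S [([0.606, 0.253, 0.066], 0.67), ([0.641, -0.292, 0.065], 0.41)]
large T [([0.505, 0.038, 0.0], 0.62)] S [([0.52, 0.03, 0.058], 0.74), ([0.61, 0.255, 0.063], 0.64)]
middle T [([0.282, 0.307, -0.004], 0.91), ([0.546, 0.287, 0.06], 0.85), ([0.694, 0.071, -0.001], 0.71), ([0.528, 0.53, -0.002], 0.66)] S [([0.554, 0.276, 0.101], 0.92), ([0.534, 0.518, 0.038], 0.92), ([0.341, 0.586, 0.037], 0.74), ([0.704, 0.069, 0.04], 0.67)]
small_mid T [([0.453, -0.294, 0.019], 0.71)] S [([0.461, -0.294, 0.043], 0.77)]
rack T [([0.623, -0.288, 0.003], 0.82)] S [([0.644, -0.29, 0.067], 0.8)]
jar T [([0
[... 266 characters left out ...]
on']
riser T [([0.558, 0.29, -0.002], 0.79)] S [([0.53, 0.339, 0.062], 0.76), ([0.448, -0.277, 0.038], 0.36)]
large T [([0.501, 0.036, -0.001], 0.83)] S [([0.489, 0.061, 0.057], 0.65)]
middle T [([0.53, 0.536, 0.002], 0.92), ([0.329, 0.592, 0.003], 0.92), ([0.543, 0.294, 0.062], 0.78), ([0.279, 0.31, -0.001], 0.65)] S [([0.521, 0.544, 0.04], 0.87), ([0.271, 0.324, 0.041], 0.79), ([0.328, 0.599, 0.044], 0.75), ([0.537, 0.308, 0.098], 0.61)]
small_mid T [([0.449, -0.292, 0.022], 0.71)] S [([0.446, -0.278, 0.038], 0.77)]
rack T [([0.625, -0.284, 0.0], 0.73), ([0.482, 0.327, 0.061], 0.3)] S [([0.616, -0.262, 0.058], 0.97)]
jar T [([0.511, -0.446, 0.002], 0.61)] S [([0.509, -0.417, 0.068], 0.67)]
```

View pics/scene0.png

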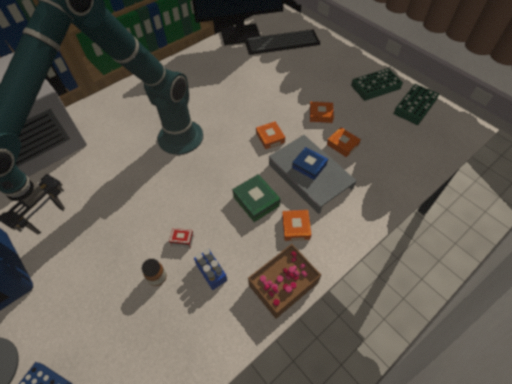

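View pics/side0.png

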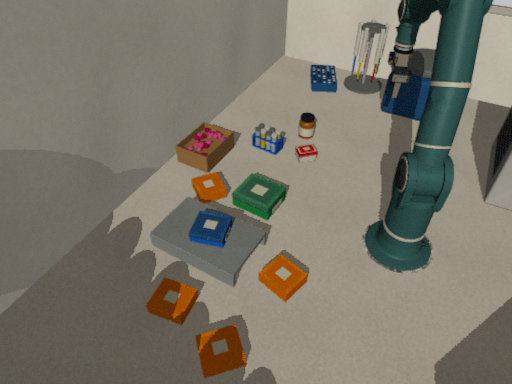

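The blue box on the riser is at scene pixel (310,162), green at (256,197) and red-lidded at (181,237). The orange look-alikes are at scene (297,223), (270,133), (343,141) and (321,111), all to be left alone. Only one thing is blue and on the riser, only one is green, and only one has a red lid. Next I'll fit the poses from depth.

```bash
cat > h.py <<'E'
from station import env, effector, solver, viewer, workorder, search_frame, tip_of
import cv2, numpy as np
from scipy.optimize import least_squares
def cloud(c):
    T=None
    if c=='wrist':
        s=env.sense(); T=np.eye(4); T[:3,:3]=s['tcp_rot']; T[:3,3]=s['ee_pos']
    p,d=viewer.read_camera(c); i=viewer.camera_info(c); K=np.array(i['intrinsics'])
    v,u=np.mgrid[:d.shape[0],:d.shape[1]]
    P=np.dstack([(u-K[0,2])/K[0,0]*d,-(v-K[1,2])/K[1,1]*d,-d])
    if T is None: W=P@np.array(i['rotation']).T+i['eye']
    else:
        M=T@np.array(i['T_tool_cam']); W=P@M[:3,:3].T+M[:3,3]
    W[d<=0]=np.nan
    return p,W
def fit(W,h,xy,sx,sy,th0=0,tol=.008,r=None,col=None):
    """pose (x,y,th) of a top face sx x sy at height h; returns pose, rms, n, median z"""
    r=r or np.hypot(sx,sy)/2+.02
    m=(abs(W[:,:,2]-h)<tol)&(np.hypot(W[:,:,0]-xy[0],W[:,:,1]-xy[1])<r)
    if col is not None: m&=col
    m=m.astype(np.uint8); n,l,st,_=cv2.connectedComponentsWithStats(m,connectivity=4)
    if n<2: return None
    q=W[l==1+np.argmax(st[1:,4])]
    hull=cv2.convexHull(q[:,:2].astype(np.float32))[:,0]
    nx=np.roll(hull,-1,0); B=np.vstack([a+(b-a)*t for a,b in zip(hull,nx) for t in np.linspace(0,1,max(2,int(np.linalg.norm(b-a)/.002)),endpoint=False)[:,None,None]]).reshape(-1,2)
    def f(p):
        c,s=np.cos(p[2]),np.sin(p[2]); e=(B-p[:2])@np.array([[c,-s],[s,c]])
        dx,dy=abs(e[:,0])-sx/2,abs(e[:,1])-sy/2
        return np.where((dx>0)&(dy>0),np.hypot(dx,dy),np.maximum(dx,dy))
    R=[least_squares(f,[*B.mean(0),t],loss='soft_l1',f_scale=.003) for t in th0+np.radians([-24,-12,0,12,24])]
    R=min(R,key=lambda r:r.cost)
    return np.round(R.x,4).tolist(),round(float(np.sqrt(np.mean(f(R.x)**2))),4),len(q),round(float(np.median(q[:,2])),4)
def down(a):
    "tool down, jaws opening along world direction at angle a"
    z=np.array([np.cos(a),np.sin(a),0]); y=np.array([0,0,-1.]); return np.column_stack([np.cross(y,z),y,z])
E
python3 - <<'E'
from h import *
for c in ['scene','side']:
    p,W=cloud(c); print(c)
    print('riser',fit(W,.062,(.56,.292),.32,.2,r=.25))
    print('large',fit(W,.06,(.503,.037),.15,.13))
    print('mid',fit(W,.102,(.545,.29),.11,.1))
    print('small',fit(W,.045,(.451,-.293),.076,.054,0),fit(W,.045,(.451,-.293),.076,.054,1.57))
    for o in [(.694,.071),(.28,.308)]: print('or',fit(W,.04,o,.11,.1))
E
```

```text
scene
riser ([0.5612, 0.2929, -0.0569], 0.002, 2371, 0.0631)
large ([0.5064, 0.037, -0.0918], 0.0017, 1080, 0.061)
mid ([0.55, 0.2914, 0.2226], 0.0024, 568, 0.1032)
small ([0.4553, -0.2916, 0.7419], 0.0008, 295, 0.0459) ([0.4553, -0.2916, 0.7419], 0.0008, 295, 0.0459)
or ([0.6991, 0.0756, -0.6687], 0.0015, 694, 0.0409)
or ([0.2852, 0.312, -0.3104], 0.0018, 436, 0.0411)
side
riser ([0.5581, 0.2935, -0.0534], 0.002, 3684, 0.0595)
large ([0.5032, 0.0386, -0.0705], 0.0018, 1077, 0.0576)
mid ([0.5456, 0.2929, 0.2197], 0.0019, 887, 0.0998)
small ([0.4516, -0.2886, 0.7366], 0.0015, 167, 0.0427) ([0.4516, -0.2886, 0.7366], 0.0015, 167, 0.0427)
or ([0.6961, 0.0768, -0.66], 0.0017, 561, 0.0375)
or ([0.2814, 0.3135, -0.3051], 0.0013, 1067, 0.0379)
```

```bash
cat >> h.py <<'E'
R0=np.array([.5597,.2932]); TH=-.055
def w(x,y,z):
    c,s=np.cos(TH),np.sin(TH); return np.array([R0[0]+c*x-s*y,R0[1]+s*x+c*y,z])
def rf(p):
    c,s=np.cos(TH),np.sin(TH); d=np.array(p[:2])-R0; return np.round([c*d[0]+s*d[1],-s*d[0]+c*d[1],p[2]-TH],4).tolist()
def go(p,a):
    "reach with jaw angle a or a+pi, whichever is nearer in joints"
    q0=np.array(env.sense()['joint_positions']); best=[]
    for k in (a,a+np.pi):
        q=solver.inverse_kinematics(p,down(k))
        if q is not None: best.append((abs(np.array(q)-q0).max(),k))
    env.reach(p,down(min(best)[1]))
def st(m=''):
    s=env.sense(); print(m,round(s['t'],2),np.round(s['ee_pos'],4),'F',np.round(s['wrist_force'],1),'w',round(s['gripper_width'],4))
def look():
    for c in ['scene','side']:
        p,W=cloud(c); cv2.imwrite(f'pics/{c}_{env.sense()["t"]:.1f}.png',p[:,:,::-1])
        for n,a in dict(large=(.06,w(-.041,-.165,0),.15,.13),).items():
            f=fit(W,*a[:2],*a[2:]); print(c,n,rf(f[0]),f) if f else 0
        b=(p[:,:,2].astype(int)-p[:,:,0]>40)
        b=cv2.dilate(cv2.morphologyEx(b.astype(np.uint8),cv2.MORPH_CLOSE,np.ones((9,9))),np.ones((3,3)))>0
        f=fit(W,.102,w(-.02,-.08,0),.11,.1,TH,r=.25,col=b); print(c,'mid',rf(f[0]),f) if f else 0
E
python3 - <<'E'
from h import *
xl=rf([.505,.038,-.08]); print(xl,rf([.548,.292,.221])); x=xl[0]
go(w(x,-.375,.20),TH); st()
env.movel(w(x,-.375,.03)); st('down'); f0=env.sense()['wrist_force']
env.movel(w(x,-.250,.03),rate=.08); st('near')
u=w(0,1,0)-w(0,0,0)
for y in np.arange(-.248,-.230,.002):
    env.movel(w(x,y,.03),rate=.04); F=(env.sense()['wrist_force']-f0)@u; print(round(y,3),round(F,1))
    if F<-15: break
look()
E
```

```text
[-0.0406, -0.2578, -0.025] [-0.0116, -0.0018, 0.276]
 3.58 [ 0.4986 -0.0804  0.1999] F [-0.3  0.5 -0. ] w 0.092
down 4.86 [ 0.4992 -0.079   0.0307] F [ 0.5 -0.  -1.1] w 0.0919
near 6.58 [0.5052 0.0454 0.03  ] F [-0.  -4.9  2.4] w 0.0921
-0.248 -4.1
-0.246 -5.5
-0.244 -6.2
-0.242 -5.7
-0.24 -9.3
-0.238 -12.4
-0.236 -18.1
scene large [-0.0283, -0.1262, -0.3661] ([0.5245, 0.1687, -0.4211], 0.0144, 861, 0.0618)
scene mid [-0.0098, -0.0024, 0.2755] ([0.5498, 0.2913, 0.2205], 0.0019, 566, 0.1033)
side large [-0.0421, -0.1547, -0.029] ([0.5092, 0.141, -0.084], 0.0215, 1506, 0.0582)
side mid [-0.0138, -0.0017, 0.2773] ([0.5458, 0.2923, 0.2223], 0.002, 823, 0.0998)
```

```bash
python3 - <<'E'
import re
s=open('h.py').read()
s=s.replace("f=fit(W,*a[:2],*a[2:]); print","f=fit(W,*a[:2],*a[2:],TH,r=.16,col=grn(p)); print")
s=s.replace("def look():","""def grn(p):
    p=p.astype(int); g=(p[:,:,1]-p[:,:,0]>25)&(p[:,:,1]-p[:,:,2]>12)
    return cv2.dilate(cv2.morphologyEx(g.astype(np.uint8),cv2.MORPH_CLOSE,np.ones((11,11))),np.ones((2,2)))>0
def look():""")
open('h.py','w').write(s)
E
python3 - <<'E'
from h import *
env.movel(w(-.0406,-.275,.03)); env.movel(w(-.0406,-.275,.2),rate=.25)
effector.grasp(5)
st('shut'); look()
go(w(.105,-.014,.2),TH+np.pi/2); env.movel(w(.105,-.014,.075)); st()
env.movel(w(.036,-.014,.075),rate=.06); st('pushed')
look()
E
```

```text
shut 11.01 [0.504  0.0209 0.2   ] F [ 0.3 -0.3 -0.2] w 0.0003
scene large [-0.0371, -0.167, -0.003] ([0.5135, 0.1285, -0.058], 0.0044, 673, 0.0612)
scene mid [-0.0098, -0.0023, 0.2758] ([0.5498, 0.2914, 0.2208], 0.0019, 559, 0.1034)
side large [-0.0457, -0.1641, -0.0065] ([0.5051, 0.1319, -0.0615], 0.0017, 1168, 0.0578)
side mid [-0.014, -0.0016, 0.2836] ([0.5456, 0.2924, 0.2286], 0.0021, 829, 0.0998)
 13.24 [0.6644 0.274  0.0762] F [-0.   0.2  0.7] w 0.0007
pushed 14.54 [0.5949 0.2774 0.075 ] F [-0.  -0.   0.5] w 0.0005
scene large [-0.0394, -0.1661, 0.0097] ([0.5112, 0.1295, -0.0453], 0.0014, 982, 0.0611)
scene mid [-0.033, 0.0027, 0.1897] ([0.5269, 0.2977, 0.1347], 0.0173, 161, 0.1034)
side large [-0.0448, -0.1643, 0.0008] ([0.5059, 0.1316, -0.0542], 0.0021, 1175, 0.0578)
side mid [-0.0359, 0.0045, 0.2085] ([0.5241, 0.2997, 0.1535], 0.0021, 914, 0.0997)
```

```bash
ls pics; python3 - <<'E'
import cv2,glob
a=cv2.imread(sorted(glob.glob('pics/side_14*'))[0])[160:300,130:310]
cv2.imwrite('pics/c1.png',cv2.resize(a,None,fx=4,fy=4,interpolation=cv2.INTER_CUBIC))
E
```

```text
scene0.npy
scene0.png
scene_11.1.png
scene_14.6.png
scene_8.4.png
side0.npy
side0.png
side_11.1.png
side_14.6.png
side_8.4.png
```

View pics/c1.png

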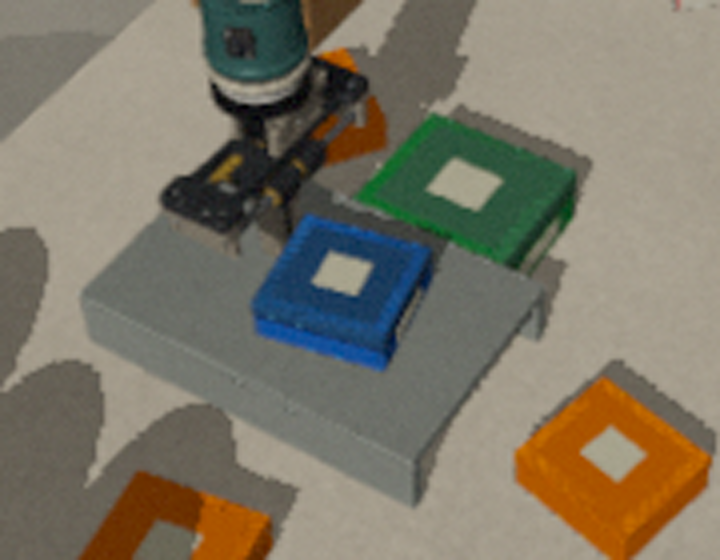

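```bash
python3 - <<'E'
from h import *
env.movel(w(.05,-.014,.075)); env.movel(w(.05,-.014,.14),rate=.25)
go(w(-.001,.10,.14),TH); env.movel(w(-.001,.10,.075)); st()
env.movel(w(-.001,.052,.075),rate=.06); st('pushed')
look()
E
```

```text
17.02 [0.5642 0.3933 0.0752] F [ 0.4 -0.9  0.4] w 0.0006
pushed 17.98 [0.5612 0.345  0.0748] F [-1.   0.1  0.1] w 0.0007
scene large [-0.0407, -0.1688, 0.0208] ([0.5098, 0.1269, -0.0342], 0.0079, 820, 0.0613)
scene mid [-0.0496, -0.0104, 0.0317] ([0.5096, 0.2855, -0.0233], 0.0055, 430, 0.1036)
side large [-0.0457, -0.1643, -0.008] ([0.505, 0.1317, -0.063], 0.0014, 1169, 0.0579)
side mid [-0.1002, -0.0162, 0.1487] ([0.4588, 0.2825, 0.0937], 0.0166, 382, 0.0999)
```

```bash
python3 - <<'E'
from h import *
env.movel(w(-.001,.085,.075)); env.movel(w(.02,.12,.26),rate=.25)
effector.release()
look()
E
python3 - <<'E'
import cv2,glob,os
f=sorted(glob.glob('pics/s*_*.png'),key=os.path.getmtime)[-2:]
a=[cv2.resize(cv2.imread(x)[100:280,130:390],None,fx=1.5,fy=1.5) for x in f]
cv2.imwrite('pics/c2.png',cv2.hconcat(a))
E
```

```text
scene large [-0.0398, -0.1681, -0.0084] ([0.5107, 0.1275, -0.0634], 0.0018, 813, 0.0613)
scene mid [-0.0385, -0.0106, 0.0616] ([0.5207, 0.2847, 0.0066], 0.0014, 558, 0.1032)
side large [-0.0457, -0.164, 0.0] ([0.5051, 0.132, -0.055], 0.0017, 1173, 0.0578)
side mid [-0.0428, -0.0097, 0.07] ([0.5164, 0.2859, 0.015], 0.0018, 889, 0.0998)
```

View pics/c2.png

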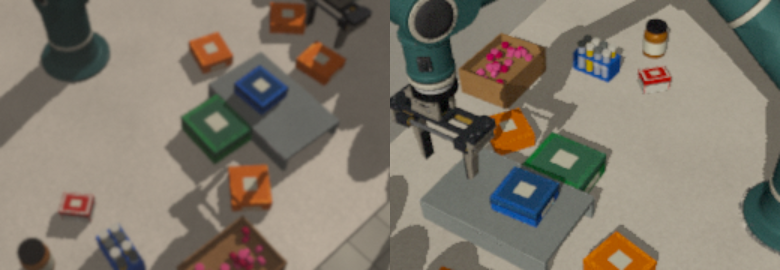

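Both views agree: green (scene pixel ~(215,125), side ~(565,160)) is flush with the riser. Blue is in line with it and 4° off, so an open-finger push should square it as it crosses.

```bash
python3 - <<'E'
from h import *
go(w(-.041,.085,.15),TH); env.movel(w(-.041,.085,.075)); st()
env.movel(w(-.041,-.08,.075),rate=.07); st('pushed')
env.movel(w(-.041,-.105,.075),rate=.05); st('pushed')
env.movel(w(-.041,-.07,.075)); env.movel(w(.0,.12,.26),rate=.3); st()
look()
E
```

```text
22.06 [0.5237 0.3812 0.0758] F [0.3 0.1 0.7] w 0.092
pushed 24.57 [0.5142 0.2154 0.0748] F [ 0.2  1.4 -0.3] w 0.0922
pushed 25.22 [0.5131 0.1898 0.0749] F [-0.1 -0.6  0.7] w 0.0918
 26.64 [0.5664 0.4115 0.2589] F [ 0.6 -0.4 -0.3] w 0.0917
scene large [-0.0319, -0.1812, -1.5595] ([0.5179, 0.114, -1.6145], 0.0063, 44, 0.0601)
scene mid [-0.0418, -0.1655, -0.0059] ([0.5089, 0.1302, -0.0609], 0.0012, 582, 0.1014)
side large [-0.0471, -0.1591, 0.0033] ([0.5039, 0.1369, -0.0517], 0.0178, 332, 0.0577)
side mid [-0.0456, -0.1625, -0.0138] ([0.5052, 0.1335, -0.0688], 0.0015, 687, 0.098)
```

```bash
python3 - <<'E'
from h import *
go(w(-.043,-.165,.30),TH); st()
p,W=cloud('wrist'); cv2.imwrite('pics/w1.png',p[:,:,::-1])
print('mid',[ (rf(f[0]),f) for f in [fit(W,.1,w(-.043,-.165,0),.11,.1,TH)] if f])
print('large',[ (rf(f[0]),f) for f in [fit(W,.06,w(-.043,-.165,0),.15,.13,TH,tol=.006,col=grn(p))] if f])
E
```

```text
27.86 [0.5079 0.1313 0.3001] F [-1.   0.7 -0.5] w 0.0921
mid [([-0.0451, -0.1664, -0.0031], ([0.5055, 0.1295, -0.0581], 0.0003, 7897, 0.1008))]
large [([-0.0447, -0.1662, -0.0022], ([0.5059, 0.1297, -0.0572], 0.0002, 3117, 0.0604))]
```

View pics/w1.png

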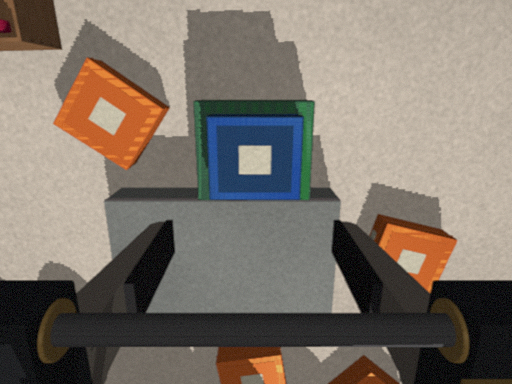

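```bash
python3 - <<'E'
from h import *
p,W=cloud('wrist')
c,s=np.cos(TH),np.sin(TH); D=W[:,:,:2]-R0; X=c*D[...,0]+s*D[...,1]; Y=-s*D[...,0]+c*D[...,1]; Z=W[:,:,2]; g=grn(p)
for lo,hi in [(-.155,-.13),(.05,.07),(.1,.13)]:
    m=(abs(Z-.0625)<.003)&(X>lo)&(X<hi)&(Y>-.13)&~g; print('riser edge',np.round(np.percentile(Y[m],[0,1]),4),m.sum())
# large's outer lid edge
for lo,hi in [(-.1,-.06),(-.04,0),(0.01,.02)]:
    m=(abs(Z-.0605)<.004)&(X>lo)&(X<hi)&(Y<-.16); print('large outer',np.round(np.percentile(Y[m],[0,1]),4),m.sum())
# small: pick
a=.739; b=np.array([.4535,-.290])
go([*b,.22],a+np.pi/2); st()
p,W=cloud('wrist'); f=fit(W,.045,b,.076,.054,a); print('small',f); cv2.imwrite('pics/w2.png',p[:,:,::-1])
E
```

```text
riser edge [-0.1025 -0.1012] 1943
riser edge [-0.1023 -0.1012] 1517
riser edge [-0.1026 -0.1021] 885
large outer [-0.2319 -0.2318] 447
large outer [-0.2318 -0.2318] 448
large outer [-0.2318 -0.2317] 252
 29.55 [ 0.4544 -0.2885  0.2205] F [ 0.2  1.  -0.3] w 0.0919
small ([0.4518, -0.2935, 0.7411], 0.0002, 3425, 0.0458)
```

```bash
python3 - <<'E'
from h import *
a=.741; b=[.452,-.2925]; m=[.506,.1305]
go([*b,.16],a+np.pi/2); env.movel([*b,.010]); st()
effector.grasp(15); st('grip'); z0=env.sense()['ee_pos'][2]
env.movel([*b,.24],rate=.2); st('lift')
go([*m,.24],TH+np.pi/2-.003)
env.movel([*m,.13]); st('above'); env.pause(.2); f0=env.sense()['wrist_force'][2]
env.movel([*m,.113],rate=.04)
for z in np.arange(.112,.107,-.001):
    env.movel([*m,z],rate=.02); F=env.sense()['wrist_force'][2]-f0; print(round(z,3),round(F,1))
    if F>1.5: break
st('set')
E
```

```text
31.1 [ 0.4527 -0.2928  0.0109] F [0.3 0.  0.1] w 0.0921
grip 31.76 [ 0.4521 -0.2927  0.0101] F [ 0.1 -0.2  1. ] w 0.0541
lift 33.06 [ 0.4513 -0.2923  0.2389] F [-0.8  0.5 -0.6] w 0.0538
above 35.52 [0.5066 0.1308 0.1307] F [-0.2  0.1 -1.5] w 0.0537
0.112 0.4
0.111 -0.2
0.11 0.9
0.109 11.0
set 37.29 [0.5063 0.1306 0.1101] F [-2.3 -1.7  9.5] w 0.054
```

```bash
python3 - <<'E'
from h import *
m=[.506,.1305]
env.movel([*m,.110],rate=.02); st()
effector.release(); env.movel([*m,.17],rate=.1); env.movel([*m,.32],rate=.25); st(); env.pause(.3)
p,W=cloud('wrist'); cv2.imwrite('pics/w3.png',p[:,:,::-1])
for n,h,x,y,k in [('small',.145,.076,.054,None),('mid',.1,.11,.1,None),('large',.06,.15,.13,grn(p))]:
    f=fit(W,h,m,x,y,TH,tol=.006,col=k); print(n,f and (rf(f[0]),f))
p,W=cloud('side'); cv2.imwrite('pics/s3.png',p[:,:,::-1])
a=cv2.resize(p[130:310,130:350,::-1],None,fx=1.8,fy=1.8); b=cv2.resize(cv2.imread('pics/w3.png'),(432,324)); cv2.imwrite('pics/c3.png',cv2.hconcat([b,a]))
E
```

```text
37.54 [0.506  0.1305 0.1101] F [-0.5 -0.2  3. ] w 0.0539
 39.75 [0.5053 0.1298 0.3185] F [ 0.4 -0.7 -0.6] w 0.0919
small ([-0.0462, -0.165, -0.0024], ([0.5045, 0.131, -0.0574], 0.0003, 3365, 0.1458))
mid ([-0.046, -0.1664, -0.0016], ([0.5046, 0.1296, -0.0566], 0.0004, 3613, 0.1006))
large ([-0.0444, -0.166, 0.0006], ([0.5062, 0.1299, -0.0544], 0.0005, 2785, 0.0604))
```

View pics/c3.png

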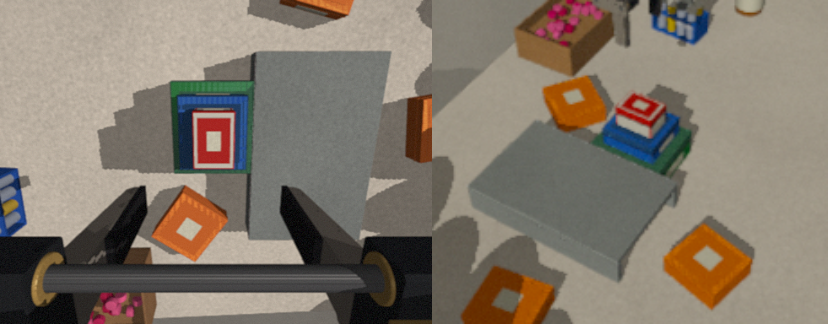

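The stack (left view ~(212,130), right view ~(640,130)) is square, concentric and against the riser, and the gripper is clear.

```bash
python3 - <<'E'
from h import *
print([np.round(tip_of('side',n)[:1][0]['at'],3) if tip_of('side',n) else None for n in ('rack','jar')])
workorder.finish_job(); st()
E
```

```text
[array([ 0.629, -0.282, -0.001]), array([ 0.51 , -0.445,  0.001])]
the job is handed in; nothing more can be done
the job is handed in; nothing more can be done
```

The three boxes are stacked in the order you asked for, and I handed the job in at about 40 s of the 72 s allowed. No verdict was reported.

- **Green box:** I pushed it along the bench with the open fingers until the force showed it against the riser. After the blue box was on it, its outer lid edge measured 130 mm from the riser's edge. That equals its own width, so it is flush.
- **Blue box:** It started about 16° askew. Two closed-finger nudges turned and shifted it, then an open-finger push slid it onto the green lid.
- **Red-lidded box:** I gripped it across its 54 mm sides and lowered it until it touched. Contact force peaked at about 11 N.

**Last wrist-camera check:** the three box centres agree within about 2 mm and their angles within 0.2°. The lids are at 60, 101 and 146 mm, so each box sits flat with nothing overhanging. I did not measure the green-to-riser gap again after placing the red-lidded box, but the green box's fitted position had not changed.

**Bystanders:** the rack and jar read within 4 mm of their first positions, which is inside the network's accuracy. I did not touch the orange look-alikes.

**Disagreements:**
- The scene and side cameras differed by about 4 mm from each other.
- Some fits failed while the arm or the stacked box blocked the view. I repeated the blue-box fits with a clear view, and checked the green box under the stack with the wrist camera.

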